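# One gem pot from the dispenser

### The arm

A 7-joint arm with a two-finger parallel gripper is mounted at the origin on the work surface. World frame = base frame: x ahead of the robot, y to its left, z up, the work surface at z = 0. Lengths are in mm, angles in rad, forces in N, time in s.
With the tool pointing down it reaches from about 400 to 875 mm from the base axis. Payload 6.5 kg.
Tool frame: the origin (TCP) lies on the centre line of the jaws, within the pads' length; the fingertips stand 11 mm ahead of it and the grasp point (between the pads) lies 8 mm behind it; x points along the fingers, z is the direction in which the jaws open and shut, and the axes are right-handed (so a half turn about x gives the same grasp; the last joint's range is limited). The gripper opens to 88 mm and grips with 3 to 60 N. Pads are 18 mm wide; open, the fingers measure 123 mm over their backs; the gripper's body (75 mm by 187 mm) begins 45 mm behind the grasp point.
Start: joints at [-1.308, 0.536, -0.004, 1.538, 0.003, 1.067, -0.071], TCP at [209.884, 615.174, 249.716] pointing down, gripper open.
Joint ranges: [-2.7, 2.7], [-0.37, 2.16], [-1.27, 1.26], [0.24, 2.4], [-1.31, 4.45], [0.19, 1.91], [-2.76, 2.76]. Speed limits (rad/s): [2.39, 2.39, 3.14, 3.14, 3.14, 3.14, 3.14].

### API

Orientations are given as a rotation vector (axis times angle).
In Python, from cell import manip gives the robot as it stands.
- The arm moves only by the shell command python3 -m jog 'ROWS' [FORCE]. ROWS is JSON, a list of rows, each a list of 3 entries, a list of its own where there are three numbers: the turn, a rotation vector about the tool's x, y, z in rad, then the shift along the tool's x, y, z in m, then the opening, from 0 (shut) to 1 (fully open). In form: [[[wx, wy, wz], [x, y, z], jaw], ...]. A call has 1 to 8 rows; each row shifts and turns the commanded pose from where the row before left it, along the tool's axes as they then stand; what a row does not reach is not made up. A row lasts 1/12 s, in which the tool goes at most 41.7 mm and 7.16 degrees, less where a joint would pass 70% of its speed; a pose out of reach is approached as far as the arm can. A call is refused whole if a number of a shift passes 0.0417 or a number of a turn 0.125, either way. A call with a gripper value outside its range is refused whole. The fingers move at their own pace and stop on an object; FORCE is the grip in N (left out, the last holds). Time passes only in rows, so rows that do not move let the fingers close. It gives the time, the measured TCP pose, the force and the opening at its end, in the units of the state.
- manip.observe(): the state, without advancing time (a new reading comes with each control period).
- manip.grab_frame(name): name is "side" or "top"; returns a dict with "pixels" (480x640x3 uint8, red, green, blue), "depth" (480x640 float32, mm along the optical axis (not along the pixel's ray), 0 where there is no reading), "vfov" (degrees; the focal length in pixels is half the picture's height over the tangent of half this angle, whatever the lens; pixels are square), "cx", "cy" (the principal point, pixels), "D" ([k1, k2, p1, p2, k3] as OpenCV has them; the pictures are not rectified), "cam_to_world" (4x4, takes a point from camera to world coordinates). Camera axes: x right, y down, z forward; pixel columns grow to the right and rows downward; lengths in mm; the calibration is good to about 2 mm. A picture is of the moment at which its call begins.
- manip.finish_job(): hands the job in, once; it reports no verdict.
The state is a dict: "time_s": time; "qpos": joint angles; "dq": joint speeds; "joint_efforts": joint torques, N m; "eef_pos": TCP position; "eef_rot": TCP orientation; "contact_force": force on the tool from outside, world axes, zero at the start; "ft_torque": the same for the moment, N m; "opening": finger opening in mm.
Only numpy, scipy, OpenCV 4.12 (cv2) and the standard library are available. Lean on these libraries where they do the work, as an engineer would, in place of code of your own. Each camera call takes 0.05 s, during which the arm holds its last target.

### The job

Press the red plunger of the pot dispenser once, all the way down, and let it come back up, so that a single gem pot slides out onto the bench. Then push that pot aside along the bench with the fingertips, without picking it up or tipping it over, until it stands wholly on the round green mat. Leave the other pots in the dispenser and everything else on the bench where it is.

Things in the scene. Friction and masses are not known exactly. Their poses are not given: they have to be found in the camera images.
- dispenser: gem-pot dispenser, fixed. Origin on the bench under the centre of its upright magazine column (aluminium, clear front; 48 mm square, inside 40 mm, 60 mm tall, open top). x axis points out of the outlet, a 16 mm high slot at the foot of the front face (x = +24 mm). Behind it a grey housing, x -24 to -90 mm, 48 wide, 45 tall, carries the plunger. Pots slide on the bench itself: no floor or lip
- plunger (a joint): plunger travel straight down, m: 0 = up, 0.018 = at its stop. Spring returned: 2.6 N to start, 5.4 N fully down, plus light damping. It drives a pusher three times as far: a full press sends the lowest pot out along the dispenser x axis, its centre to about 52 mm from the origin (further if pressed fast). As it comes up again the stack drops by one pot
- plunger_cap (a point): centre of the top face of the red plunger cap (30 mm diameter), 56 mm behind the dispenser origin and 85 mm above the bench when up, 67 mm when fully pressed
- pot1: the lowest gem pot in the stack, the one that comes out: closed round pot, 36 mm diameter, 14 mm tall, black base and white lid, about 20 g; origin at the centre of its underside, z axis up, standing on the bench
- pot2: second pot from below, same size; must stay in the column
- pot3: third pot from below, same size; must stay in the column
- pot4: top pot, same size; must stay in the column
- mat_green: the target: flat round green mat, 84 mm diameter, 0.5 mm thin and flush with the bench so that a pot slides onto it without a step; origin at its centre. It lies to one side (left or right) of the outlet, its centre 105 to 135 mm aside and 50 to 80 mm ahead of the dispenser origin
- mat_grey: a like mat in grey on the other side of the outlet; not the target, nothing is put on it
- eyepiece: bystander: black microscope eyepiece standing upright, 37 mm diameter, 56 mm tall; origin at the centre of its underside
- brooch: bystander: gold brooch with pearls and a green stone lying flat, 46 mm across, 12 mm tall; origin at the centre of its underside
- brush1: bystander: thin brush lying on the bench, 150 mm long along its x axis, 7 mm thick; origin under its middle
- brush2: bystander: another such brush, 150 mm long, 7 mm thick; origin under its middle
- pick: bystander: steel pick lying on the bench, 150 mm long along its x axis, 7 mm thick; origin under its middle
- stone_jar: bystander: small amber jar with a steel cap, 48 mm diameter, 55 mm tall; origin at the centre of its underside
Mind the look-alikes: they are no part of the job. What is shaped like the dispenser but purple is not meant.

How it is judged:
By the outcome, as a careful person would: the job done as asked, in the order asked, and still so for the second after the job is handed in, with the robot touching nothing.
It also fails if it takes over 53 s, if anything falls off the work surface, if the arm or the gripper's body presses on something with over 40 N, if the wrist force passes 120 N, or if a joint passes its speed limit or range.

## Working session

There is one attempt and no reset: what is moved stays moved. The work goes in short steps, Python scripts to look and compute and a shell command to move; the robot and the scene stay as the last step left them, time stands still between calls to the robot, and variables do not carry over. Pictures are saved under pics/ and viewed, and the job is handed in when it is done.

```bash
ls; mkdir -p pics; cat > h.py <<'E'
import numpy as np, cv2
from cell import manip
def grab(n,save=None):
    f=manip.grab_frame(n)
    if save: cv2.imwrite('pics/'+save,f['pixels'][:,:,::-1])
    np.savez('last_%s.npz'%n,**{k:np.array(v) for k,v in f.items()})
    return f
def load(n): return {k:v for k,v in np.load('last_%s.npz'%n).items()}
def K(f):
    fl=240/np.tan(np.radians(float(f['vfov']))/2)
    return np.array([[fl,0,float(f['cx'])],[0,fl,float(f['cy'])],[0,0,1.]])
def ray(f,uv):
    p=cv2.undistortPoints(np.array(uv,float).reshape(-1,1,2),K(f),np.array(f['D'],float)).reshape(-1,2)
    d=np.c_[p,np.ones(len(p))]; T=np.array(f['cam_to_world'])
    return T[:3,3],d@T[:3,:3].T
def onz(f,uv,z):
    o,d=ray(f,uv); return o+d*((z-o[2])/d[:,2])[:,None]
def proj(f,P):
    T=np.linalg.inv(np.array(f['cam_to_world'])); 
    r,_=cv2.Rodrigues(T[:3,:3]); return cv2.projectPoints(np.array(P,float).reshape(-1,1,3),r,T[:3,3],K(f),np.array(f['D'],float))[0].reshape(-1,2)
E
python3 - <<'E'
from h import *
print(manip.observe())
for n in('side','top'):
    f=grab(n,n+'0.png'); print(n,f['vfov'],f['cx'],f['cy'],f['D'],np.round(f['cam_to_world'],3).tolist())
E
```

```text
pics
{'time_s': 0.0, 'qpos': array([-1.30822399,  0.53715412, -0.00444976,  1.53887357,  0.00259873,
        1.06726591, -0.07119549]), 'dq': array([ 0.00186539,  0.00189173, -0.00019969, -0.00128826,  0.00027392,
       -0.00043312,  0.00045477]), 'joint_efforts': array([ 4.23396750e-04, -5.71001887e+01,  9.90907028e-01, -2.51601434e+01,
       -5.62637765e-02,  1.81155925e-02,  1.73669432e-04]), 'eef_pos': array([209.6901786 , 614.62454138, 248.8465724 ]), 'eef_rot': array([-0.96482956,  1.34829676,  0.96304085]), 'contact_force': array([0.59840727, 0.96062566, 0.07790999]), 'ft_torque': array([-0.00755875,  0.00041123, -0.01128101]), 'opening': 88.25856388115353}
side 49.05841432395428 310.4814181266992 249.07322374375798 [-0.0744652  0.         0.         0.         0.       ] [[0.862, -0.327, 0.386, 160.378], [-0.506, -0.532, 0.679, -652.693], [-0.016, -0.781, -0.625, 669.375], [0.0, 0.0, 0.0, 1.0]]
top 44.588372856973784 324.79918971541775 242.89034498642826 [-0.14076934  0.          0.          0.          0.        ] [[-0.018, -0.985, 0.173, 364.066], [-1.0, 0.02, 0.007, -16.254], [-0.011, -0.173, -0.985, 1109.989], [0.0, 0.0, 0.0, 1.0]]
```

View pics/top0.png

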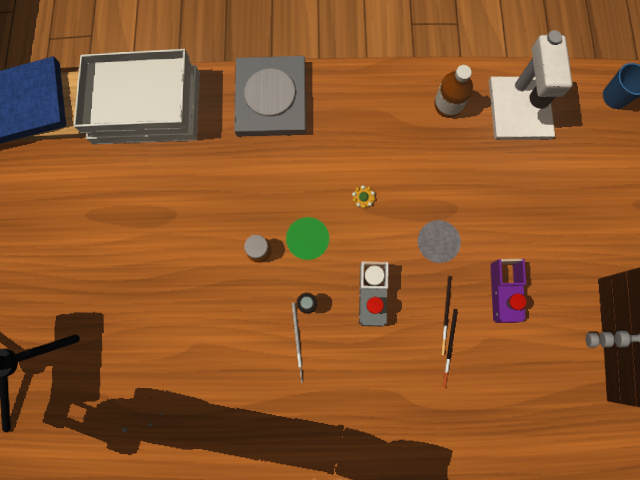

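View pics/side0.png

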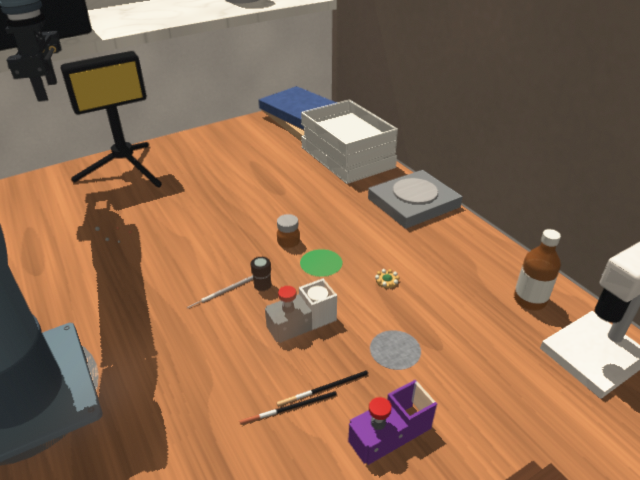

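The top view shows the grey dispenser at (374,293) with its red cap at (375,305), and the purple look-alike at (510,290) with its cap at (518,302). The green mat is at (308,238) and the grey mat at (439,241). The red-cap candidates are (375,305) and (518,302); I choose (375,305), on the aluminium and grey body. In the side view it is at (288,294), with the purple one's cap at (380,408).

```bash
python3 - <<'E'
from h import *
t=load('top');s=load('side')
def masks(f):
    h=cv2.cvtColor(f['pixels'],cv2.COLOR_RGB2HSV)
    r=cv2.inRange(h,(0,200,120),(4,255,255))|cv2.inRange(h,(174,200,120),(180,255,255))
    g=cv2.inRange(h,(45,120,60),(75,255,255))
    return r,g
def blobs(m,amin=60):
    n,l,st,c=cv2.connectedComponentsWithStats(m)
    return [(c[i].round(1),st[i,:5].tolist()) for i in range(1,n) if st[i,4]>amin]
for n,f in(('top',t),('side',s)):
    r,g=masks(f)
    for c,st in blobs(r): print(n,'red',c,st,onz(f,[c],85).round(1))
    for c,st in blobs(g): print(n,'green',c,st,onz(f,[c],0.5).round(1))
# grey/white column top edges
im=t['pixels'][225:345,280:420,::-1]
cv2.imwrite('pics/crop0.png',cv2.resize(im,None,fx=5,fy=5,interpolation=cv2.INTER_CUBIC))
im=s['pixels'][240:350,230:400,::-1]
cv2.imwrite('pics/crop1.png',cv2.resize(im,None,fx=4.5,fy=4.5,interpolation=cv2.INTER_CUBIC))
E
```

```text
top red [517.6 301.2] [510, 294, 16, 16, 206] [[ 432.4 -348.1   85. ]]
top red [374.7 304.9] [367, 297, 16, 17, 206] [[432.3 -93.8  85. ]]
top green [307.3 238.1] [286, 218, 43, 42, 1407] [[5.689e+02 2.570e+01 5.000e-01]]
side green [311.2 258.1] [301, 251, 26, 19, 246] [[5.61e+02 4.86e+01 5.00e-01]]
```

View pics/crop0.png

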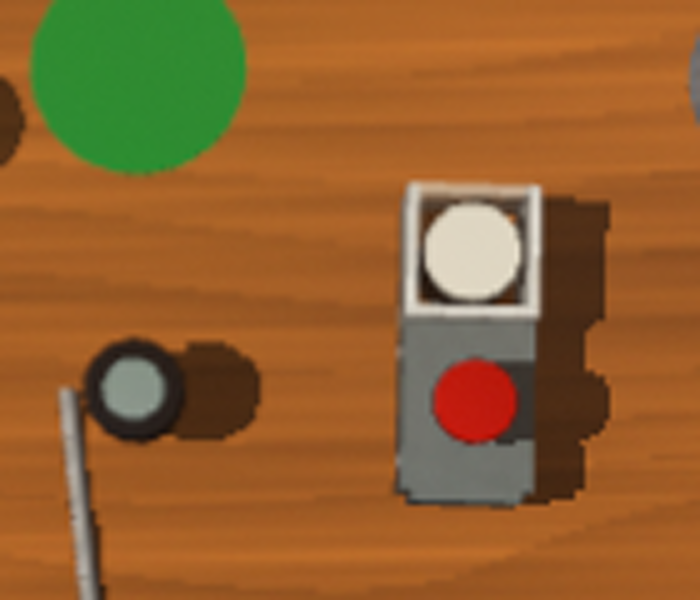

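View pics/crop1.png

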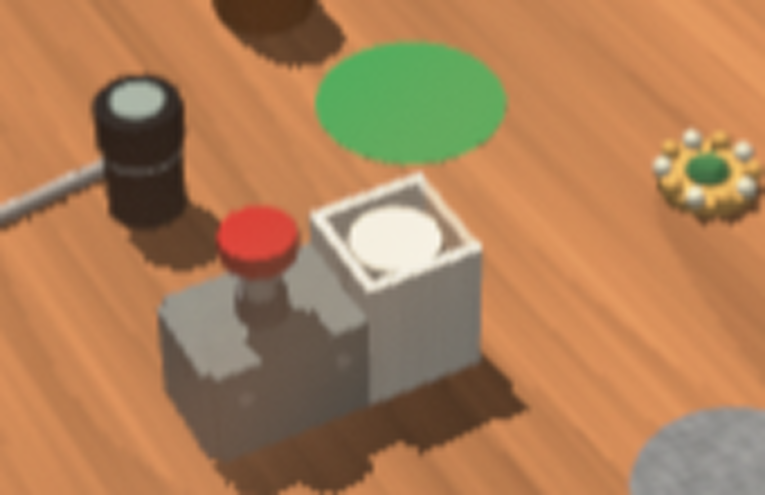

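```bash
python3 - <<'E'
from h import *
t=load('top');s=load('side')
c=onz(t,[[361.4,261.8],[388.2,262.2],[388,288.6],[361,288.2]],60)
print(c.round(1),'ctr',c.mean(0).round(1))
for a,b in((0,3),(1,2)): d=c[a]-c[b]; print(np.degrees(np.arctan2(d[1],d[0])))
for a,b in((0,1),(3,2)): d=c[a]-c[b]; print('L',np.degrees(np.arctan2(-d[0],d[1])),np.linalg.norm(d))
# side
c2=onz(s,np.array([[313,216],[420,176],[480,246],[370,290]])/4.5+[230,240],60);print(c2.round(1),c2.mean(0).round(1))
h=cv2.cvtColor(s['pixels'],cv2.COLOR_RGB2HSV)
g=cv2.inRange(h,(45,80,60),(80,255,255)); n,l,st,cc=cv2.connectedComponentsWithStats(g)
for i in range(1,n):
  if st[i,4]>200: print('side green',st[i],onz(s,[cc[i]],.5).round(1))
print('side cap',onz(s,[np.array([259,235])/4.5+[230,240]],85).round(1))
print('eyepiece top',onz(t,[[280+133/5,225+388/5]],56).round(1), 'jar',onz(t,[[255.5,246]],55).round(1),'brooch',onz(t,[[364,196.5]],10).round(1))
print('pick', onz(t,[[294,304],[302,381]],5).round(1), 'greymat',onz(t,[[439.5,241]],0).round(1))
print('brushes',onz(t,[[450,277],[443,354],[456,310],[446,387]],5).round(1))
E
```

```text
[[ 512.4  -74.    60. ]
 [ 510.6 -122.6   60. ]
 [ 462.7 -120.5   60. ]
 [ 464.4  -71.9   60. ]] ctr [487.5 -97.2  60. ]
-2.4605247716711776
-2.443378002710355
L -2.0321400565938434 48.60274423904935
L -2.0541341091865184 48.61696732795047
[[ 468.1  -72.1   60. ]
 [ 514.3  -73.9   60. ]
 [ 513.  -118.7   60. ]
 [ 466.3 -117.4   60. ]] [490.4 -95.5  60. ]
side green [300 250  42  26 866] [[5.70e+02 2.74e+01 5.00e-01]]
side cap [[433.9 -94.5  85. ]]
eyepiece top [[440.7  26.4  56. ]] jar [[546.1 118.9  55. ]] brooch [[646.9 -85.5  10. ]]
pick [[442.2  52.3   5. ]
 [298.8  39.1   5. ]] greymat [[ 558.3 -229.6    0. ]]
brushes [[ 487.3 -245.3    5. ]
 [ 342.7 -225.2    5. ]
 [ 424.3 -253.7    5. ]
 [ 281.5 -228.4    5. ]]
```

Both crops confirm the pick: the grey housing with the white-lidded pot in its column. Next I work out the tool axes and check what stands near the path.

```bash
cat >> h.py <<'E'
from scipy.spatial.transform import Rotation as R
def plan(target,jawdir=None):
    """shift in tool axes (mm) after turning; turn about tool axes"""
    o=manip.observe(); A=R.from_rotvec(o['eef_rot']); p=o['eef_pos']
    if jawdir is None: B=A
    else:
        z=np.r_[jawdir,0]/np.linalg.norm(jawdir); x=np.array([0,0,-1.])
        if z@A.as_matrix()[:,2]<0: z=-z
        B=R.from_matrix(np.c_[x,np.cross(z,x),z])
    w=(A.inv()*B).as_rotvec()
    print('pos',p.round(1),'axes\n',A.as_matrix().round(3),'\nturn',w.round(4),'shift before turn',A.inv().apply(np.array(target)-p).round(1),'after turn',B.inv().apply(np.array(target)-p).round(1))
E
python3 - <<'E'
from h import *
plan([433,-94.2,120],[1,0])
for n in('top','side'):
    f=load(n);d=f['depth'];v,u=np.mgrid[0:480:2,0:640:2];z=d[v,u];ok=z>0
    o,r=ray(f,np.c_[u[ok],v[ok]]);P=o+r*z[ok][:,None]
    for lo,hi in((60,120),(120,200),(200,350)):
        m=(P[:,2]>lo)&(P[:,2]<hi)&(P[:,0]>150)&(P[:,0]<700)&(abs(P[:,1])<750)
        q=P[m];c=np.unique((q[:,:2]//50*50).astype(int),axis=0,return_counts=True)
        print(n,lo,[tuple(a)+(k,) for a,k in zip(c[0].tolist(),c[1]) if k>3])
E
```

```text
pos [209.7 614.7 248.9] axes
 [[-0.    -0.946  0.323]
 [-0.001  0.323  0.946]
 [-1.    -0.    -0.002]] 
turn [ 1.2421e+00 -1.3000e-03  1.0000e-03] shift before turn [ 129.9 -440.2 -598.7] after turn [ 128.9 -708.9  223.3]
top 60 [(200, -550, np.int64(16)), (250, -550, np.int64(112)), (300, -550, np.int64(102)), (300, -500, np.int64(4)), (300, 550, np.int64(80)), (350, -550, np.int64(78)), (350, -500, np.int64(37)), (350, 550, np.int64(10)), (400, -550, np.int64(111)), (400, -400, np.int64(22)), (400, -350, np.int64(34)), (400, -150, np.int64(11)), (400, -100, np.int64(47)), (450, -550, np.int64(58)), (450, -400, np.int64(9)), (450, -350, np.int64(7)), (450, -150, np.int64(8)), (450, -100, np.int64(10)), (500, -400, np.int64(4)), (500, -350, np.int64(4)), (500, -150, np.int64(5)), (500, -100, np.int64(6))]
top 120 [(200, -550, np.int64(7)), (250, -550, np.int64(51)), (300, -550, np.int64(70)), (300, -500, np.int64(4)), (350, -550, np.int64(91)), (350, -500, np.int64(40)), (400, -550, np.int64(98)), (450, -550, np.int64(60))]
top 200 []
side 60 [(300, 550, np.int64(80)), (300, 600, np.
[... 278 characters left out ...]
0, -400, np.int64(12)), (500, -350, np.int64(13))]
side 120 [(250, 550, np.int64(37)), (300, 550, np.int64(99)), (350, 550, np.int64(37)), (400, -550, np.int64(9)), (400, 550, np.int64(11)), (450, -600, np.int64(7)), (450, -550, np.int64(71))]
side 200 [(150, 500, np.int64(149)), (150, 550, np.int64(82)), (200, 500, np.int64(69)), (200, 550, np.int64(42)), (200, 600, np.int64(24)), (200, 650, np.int64(66)), (250, 550, np.int64(258)), (250, 600, np.int64(17)), (250, 650, np.int64(49)), (300, 550, np.int64(246)), (300, 600, np.int64(15)), (350, 550, np.int64(229)), (350, 600, np.int64(13)), (400, 550, np.int64(88)), (400, 600, np.int64(5)), (450, -600, np.int64(44)), (450, -550, np.int64(28))]
```

```bash
python3 -m jog '[[[0,0,0],[0,0,-0.02],1],[[0,0,0],[0,0,-0.034],1],[[0,0,0],[0,0,-0.034],1],[[0,0,0],[0,0,-0.034],1],[[0,0,0],[0,0,-0.034],1],[[0,0,0],[0,0,-0.034],0.5]]' && python3 -m jog '[[[0,0,0],[0,-0.0307,-0.0096],0.3],[[0,0,0],[0,-0.0307,-0.0096],0],[[0,0,0],[0,-0.0307,-0.0096],0],[[0,0,0],[0,-0.0307,-0.0096],0],[[0,0,0],[0,-0.0307,-0.0096],0],[[0,0,0],[0,-0.0307,-0.0096],0],[[0,0,0],[0,-0.0307,-0.0096],0]]' && python3 -c "
from h import *
plan([433,-94.2,120],[.22,.975])"
```

```text
time_s: 0.6
eef_pos: [148.0, 433.4, 249.3]
eef_rot: [-0.964, 1.347, 0.963]
contact_force: [-0.9, 0.7, 0.6]
opening: 83.4
time_s: 1.18
eef_pos: [331.1, 301.0, 249.7]
eef_rot: [-0.964, 1.347, 0.964]
contact_force: [-0.0, 0.4, -0.1]
opening: 36.8
pos [331.1 301.  249.7] axes
 [[-0.    -0.946  0.323]
 [-0.     0.323  0.946]
 [-1.     0.    -0.   ]] 
turn [-1.067e-01 -2.000e-04 -1.000e-04] shift before turn [ 129.7 -224.  -341.2] after turn [ 129.7 -186.4 -363.1]
```

```bash
python3 -m jog '[[[-0.107,0,0],[0,0,0],0],[[0,0,0],[0,-0.0218,-0.0304],0],[[0,0,0],[0,-0.0218,-0.0304],0],[[0,0,0],[0,-0.0218,-0.0304],0],[[0,0,0],[0,-0.0218,-0.0304],0],[[0,0,0],[0,-0.0218,-0.0304],0],[[0,0,0],[0,-0.0218,-0.0304],0],[[0,0,0],[0,-0.0218,-0.0304],0]]' && python3 -m jog '[[[0,0,0],[0.018,-0.0068,-0.03],0],[[0,0,0],[0.018,-0.0068,-0.03],0],[[0,0,0],[0.018,-0.0068,-0.03],0],[[0,0,0],[0.018,-0.0068,-0.03],0],[[0,0,0],[0.018,-0.0068,-0.03],0],[[0,0,0],[0,0,0],0]]' && python3 -c "
from h import *
plan([433,-94.2,110],[.22,.975]);print(manip.observe()['opening'])"
```

```text
time_s: 1.85
eef_pos: [432.4, 59.4, 249.7]
eef_rot: [-1.044, 1.306, 1.045]
contact_force: [1.0, 1.4, -1.2]
opening: 0.3
time_s: 2.35
eef_pos: [429.9, -98.3, 157.4]
eef_rot: [-1.039, 1.314, 1.04]
contact_force: [-0.5, -0.3, -0.6]
opening: 0.6
pos [429.9 -98.3 157.4] axes
 [[-0.004 -0.974  0.228]
 [-0.003  0.228  0.974]
 [-1.     0.004 -0.004]] 
turn [-0.0077 -0.0036 -0.0035] shift before turn [47.3 -2.2  4.9] after turn [47.4 -2.1  4.7]
0.5807254415870233
```

```bash
python3 -m jog '[[[0,0,0],[0.02,-0.001,0.002],0],[[0,0,0],[0.02,-0.001,0.001],0],[[0,0,0],[0.008,0,0.001],0],[[0,0,0],[0,0,0],0]]' && python3 -c "
from h import *
plan([433,-94.2,78],[.22,.975])
f=grab('side','side1.png');g=grab('top','top1.png')
a=f['pixels'][200:360,200:400,::-1];b=g['pixels'][220:380,260:460,::-1]
cv2.imwrite('pics/c2.png',np.hstack([cv2.resize(a,(400,320)),cv2.resize(b,(400,320))]))"
```

```text
time_s: 2.68
eef_pos: [434.0, -88.5, 110.4]
eef_rot: [-1.043, 1.308, 1.047]
contact_force: [-0.3, 0.8, 0.1]
opening: 0.4
pos [434.  -88.5 110.4] axes
 [[-0.004 -0.976  0.219]
 [ 0.     0.219  0.976]
 [-1.     0.004 -0.   ]] 
turn [ 0.0007 -0.0005 -0.0036] shift before turn [32.4 -0.4 -5.8] after turn [32.4 -0.2 -5.8]
```

View pics/c2.png

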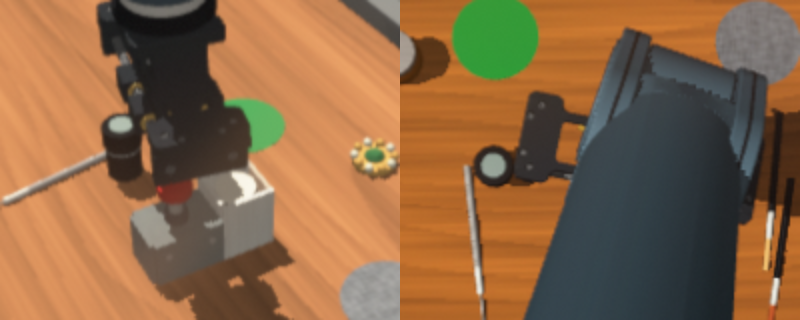

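```bash
python3 -m jog '[[[0,0,0],[0,0,-0.0055],0],[[0,0,0],[0.012,0,0],0],[[0,0,0],[0,0,0],0]]' && python3 -m jog '[[[0,0,0],[0.0027,0,0],0],[[0,0,0],[0.0027,0,0],0],[[0,0,0],[0.0027,0,0],0],[[0,0,0],[0.0027,0,0],0],[[0,0,0],[0.0027,0,0],0],[[0,0,0],[0.0027,0,0],0],[[0,0,0],[0.0027,0,0],0],[[0,0,0],[0.002,0,0],0]]' && python3 -m jog '[[[0,0,0],[0,0,0],0]]'
```

```text
time_s: 3.03
eef_pos: [433.9, -94.8, 99.7]
eef_rot: [-1.044, 1.306, 1.044]
contact_force: [-0.1, 1.1, 0.8]
opening: 0.3
time_s: 3.7
eef_pos: [434.5, -94.7, 79.3]
eef_rot: [-1.045, 1.305, 1.044]
contact_force: [-1.9, -0.3, 6.3]
opening: 0.6
time_s: 3.78
eef_pos: [434.5, -94.7, 79.2]
eef_rot: [-1.045, 1.305, 1.044]
contact_force: [-1.9, 0.3, 5.2]
opening: 0.5
```

```bash
python3 -m jog '[[[0,0,0],[0.0015,0,0],0],[[0,0,0],[0.0015,0,0],0],[[0,0,0],[0,0,0],0]]'
```

```text
time_s: 4.03
eef_pos: [434.7, -94.8, 78.2]
eef_rot: [-1.043, 1.304, 1.044]
contact_force: [-9.5, 1.1, 39.9]
opening: 0.6
```

At the stop: the force jumped to 40 N with the tips at about 67 mm. I now let the plunger rise.

```bash
python3 -m jog '[[[0,0,0],[-0.003,0,0],0],[[0,0,0],[-0.004,0,0],0],[[0,0,0],[-0.005,0,0],0],[[0,0,0],[-0.006,0,0],0],[[0,0,0],[-0.02,0,0],0],[[0,0,0],[-0.03,0,0],0],[[0,0,0],[-0.035,0,0],0.5],[[0,0,0],[-0.035,0,0],1]]' && python3 -m jog '[[[0,0,0],[0,0,0.038],1],[[0,0,0],[0,0,0.04],1],[[0,0,0],[0,0,0.04],1],[[0,0,0],[0,0,0.04],1],[[0,0,0],[0,0,0.04],1],[[0,0,0],[0,0,0],1]]' && python3 -c "
from h import *
plan([541,-98.5,120],[.22,.975])
f=grab('side','side2.png');g=grab('top','top2.png')"
```

```text
time_s: 4.7
eef_pos: [433.1, -94.5, 215.1]
eef_rot: [-1.044, 1.308, 1.045]
contact_force: [1.5, -0.3, 0.1]
opening: 11.5
time_s: 5.2
eef_pos: [478.4, 107.4, 214.1]
eef_rot: [-1.05, 1.298, 1.053]
contact_force: [-0.5, 0.6, 0.2]
opening: 51.3
pos [478.4 107.4 214.1] axes
 [[ 0.001 -0.978  0.21 ]
 [ 0.004  0.21   0.978]
 [-1.    -0.001  0.004]] 
turn [0.0108 0.0037 0.0005] shift before turn [  93.5 -104.3 -188.6] after turn [  94.1 -106.4 -187.1]
```

View pics/side2.png

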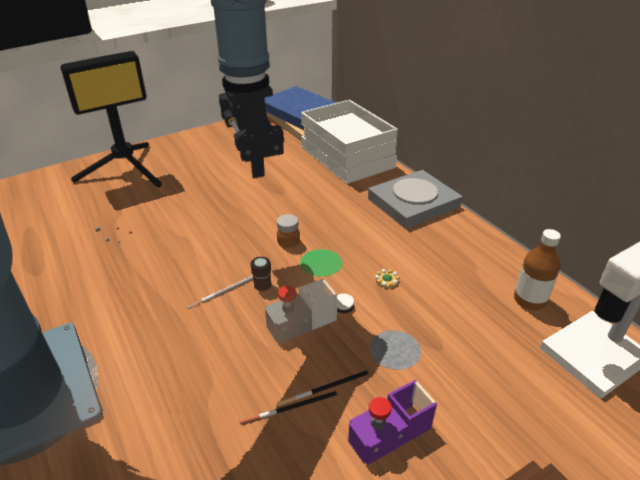

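View pics/top2.png

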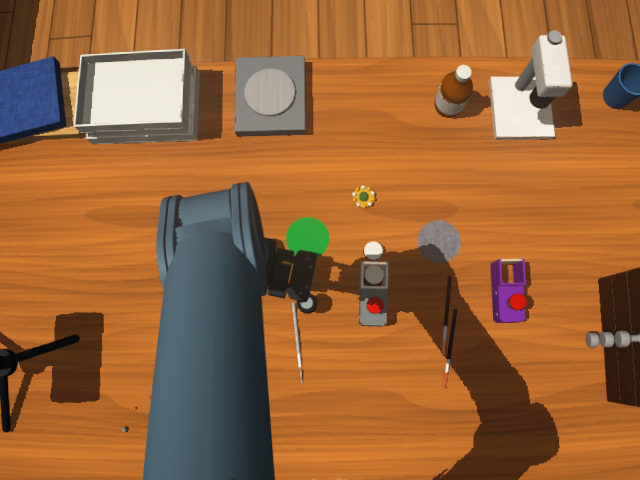

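The pot is out: its white lid is at top (373,250) and side (344,302), and the plunger is up again. The stack has dropped. I measure the pot next.

```bash
cat > pot.py <<'E'
from h import *
def pot(f,box,zz=14):
    x0,y0,x1,y1=box
    h=cv2.cvtColor(f['pixels'],cv2.COLOR_RGB2HSV)[y0:y1,x0:x1]
    m=cv2.inRange(h,(0,0,170),(180,70,255))
    n,l,st,c=cv2.connectedComponentsWithStats(m)
    for i in range(1,n):
        if st[i,4]>30: print(c[i].round(1)+[x0,y0],st[i].tolist(),onz(f,[c[i]+[x0,y0]],zz)[0].round(1))
E
python3 - <<'E'
from pot import *
t=load('top');s=load('side')
pot(t,(350,235,400,262));pot(s,(330,285,365,320))
cv2.imwrite('pics/c3.png',np.hstack([cv2.resize(t['pixels'][225:325,330:430,::-1],(400,400)),cv2.resize(s['pixels'][250:350,270:370,::-1],(400,400))]))
E
```

```text
[372.8 248.5] [14, 7, 19, 13, 206] [543.9 -98.8  14. ]
[345.5 299.4] [7, 9, 17, 14, 160] [546.5 -96.9  14. ]
```

View pics/c3.png

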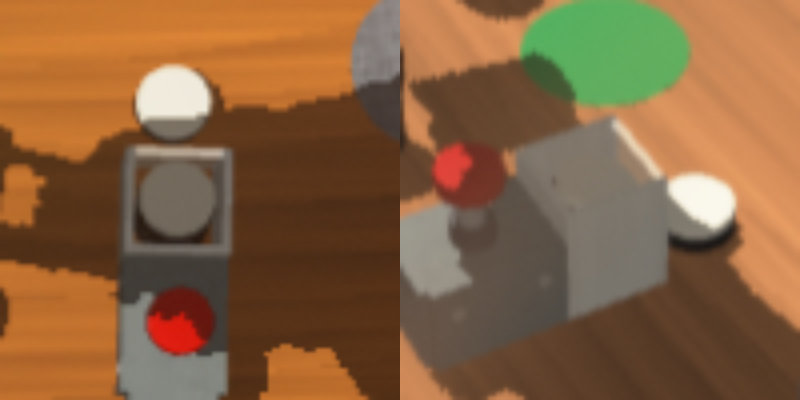

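```bash
python3 -m jog '[[[0,0,0],[0.01,-0.017,-0.031],1],[[0,0,0],[0.01,-0.0177,-0.0312],1],[[0,0,0],[0.01,-0.0177,-0.0312],1],[[0,0,0],[0.02,-0.0177,-0.0312],1],[[0,0,0],[0.02,-0.0177,-0.0312],1],[[0,0,0],[0.02,-0.0177,-0.0312],1],[[0,0,0],[0,0,0],1],[[0,0,0],[0,0,0],1]]' && python3 -c "
from pot import *
t=load('top');print(onz(t,[[373.25,250.5]],14))
plan([541,-98.5,17],[.22,.975])"
```

```text
time_s: 5.97
eef_pos: [537.4, -111.4, 122.9]
eef_rot: [-1.039, 1.313, 1.04]
contact_force: [0.1, 0.1, 0.3]
opening: 88.1
[[540.03878679 -99.62212044  14.        ]]
pos [ 537.4 -111.4  122.9] axes
 [[-0.003 -0.974  0.227]
 [-0.002  0.227  0.974]
 [-1.     0.003 -0.002]] 
turn [-0.0071 -0.0025 -0.0027] shift before turn [105.8  -0.9  13.7] after turn [105.9  -0.7  13.4]
```

```bash
python3 -m jog '[[[0,0,0],[0,0,0.012],1],[[0,0,0],[0.03,0,0],1],[[0,0,0],[0.03,0,0],1],[[0,0,0],[0.012,0,0],1],[[0,0,0],[0,0,0],1],[[0,0,0],[0,0,0],1]]' && python3 -c "
from pot import *
plan([541,-98.5,17],[.22,.975])
f=grab('side','side3.png');g=grab('top','top3.png')
cv2.imwrite('pics/c4.png',np.hstack([cv2.resize(g['pixels'][225:325,330:430,::-1],(400,400)),cv2.resize(f['pixels'][230:350,270:390,::-1],(400,400))]))"
```

```text
time_s: 6.47
eef_pos: [542.1, -94.2, 52.5]
eef_rot: [-1.045, 1.305, 1.046]
contact_force: [-0.4, -0.7, -0.8]
opening: 88.5
pos [542.1 -94.2  52.5] axes
 [[-0.    -0.976  0.219]
 [ 0.     0.219  0.976]
 [-1.     0.     0.   ]] 
turn [ 0.0015  0.0003 -0.0003] shift before turn [35.5  0.1 -4.5] after turn [35.5  0.2 -4.5]
```

View pics/c4.png

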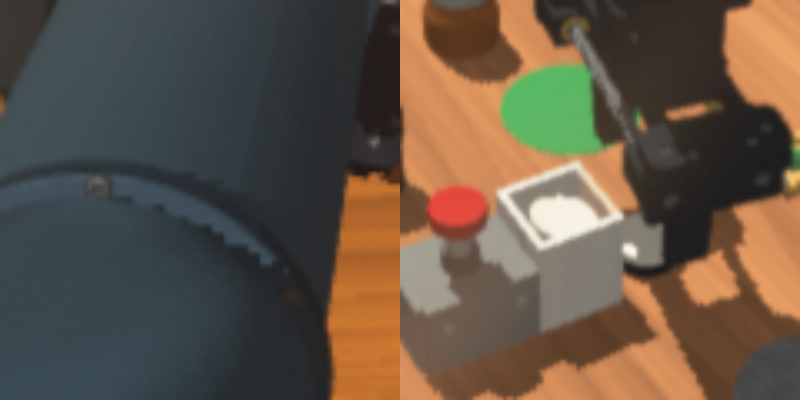

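The side crop shows the fingers straddling the pot, with the column clear of the near finger. I go down.

```bash
python3 -m jog '[[[0,0,0],[0.012,0,-0.0045],1],[[0,0,0],[0.012,0,0],1],[[0,0,0],[0.0105,0,0],0.8],[[0,0,0],[0,0,0],0.6],[[0,0,0],[0,0,0],0.58],[[0,0,0],[0,0,0],0.58],[[0,0,0],[0,0,0],0.58]]' && python3 -c "
from pot import *
plan([569.5,26.5,18],[.22,.975]); print(manip.observe()['opening'])"
```

```text
time_s: 7.15
eef_pos: [541.4, -99.7, 17.6]
eef_rot: [-1.045, 1.306, 1.044]
contact_force: [0.8, -0.6, -0.4]
opening: 56.7
pos [541.4 -99.7  17.6] axes
 [[ 0.001 -0.976  0.22 ]
 [-0.     0.22   0.976]
 [-1.    -0.001  0.   ]] 
turn [0.0001 0.     0.0005] shift before turn [ -0.4   0.3 129.3] after turn [ -0.4   0.3 129.3]
56.74740660226859
```

```bash
python3 -m jog '[[[0,0,0],[0,0,0.002],0.58],[[0,0,0],[0,0,0.003],0.58],[[0,0,0],[0,0,0.004],0.58],[[0,0,0],[0,0,0.005],0.58],[[0,0,0],[0,0,0.005],0.58],[[0,0,0],[0,0,0.005],0.58],[[0,0,0],[0,0,0.005],0.58],[[0,0,0],[0,0,0.005],0.58]]' && python3 -m jog '[[[0,0,0],[0,0,0.006],0.58],[[0,0,0],[0,0,0.006],0.58],[[0,0,0],[0,0,0.006],0.58],[[0,0,0],[0,0,0.006],0.58],[[0,0,0],[0,0,0.005],0.58],[[0,0,0],[0,0,0.004],0.58],[[0,0,0],[0,0,0.003],0.58],[[0,0,0],[0,0,0.002],0.58]]' && python3 -c "
from pot import *
plan([569.5,26.5,18],[.22,.975]); print(manip.observe()['opening'])
f=grab('side','side4.png');g=grab('top','top4.png')
cv2.imwrite('pics/c5.png',np.hstack([cv2.resize(g['pixels'][205:305,270:370,::-1],(400,400)),cv2.resize(f['pixels'][230:350,270:390,::-1],(400,400))]))"
```

```text
time_s: 7.82
eef_pos: [548.7, -65.8, 17.4]
eef_rot: [-1.045, 1.306, 1.045]
contact_force: [1.2, 0.1, 0.4]
opening: 51.2
time_s: 8.48
eef_pos: [557.0, -29.0, 17.3]
eef_rot: [-1.045, 1.306, 1.045]
contact_force: [0.5, 0.3, -0.2]
opening: 51.1
pos [557.  -29.   17.3] axes
 [[ 0.    -0.976  0.22 ]
 [ 0.     0.22   0.976]
 [-1.    -0.     0.   ]] 
turn [0.0005 0.0001 0.    ] shift before turn [-0.7 -0.  56.9] after turn [-0.7  0.  56.9]
51.05985846611228
```

View pics/c5.png

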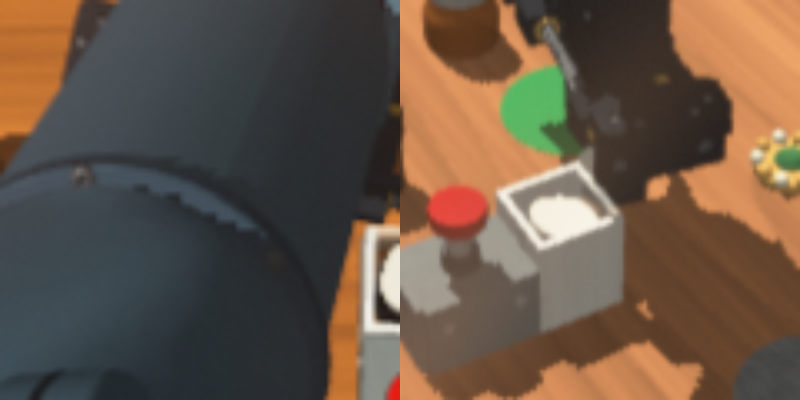

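The pot has left its place in front of the outlet and is hidden by the hand; the old spot in the side crop, about (640,240), is bare. I keep pushing the remaining 64 mm or so.

```bash
python3 -m jog '[[[0,0,0],[0,0,0.003],0.58],[[0,0,0],[0,0,0.004],0.58],[[0,0,0],[0,0,0.005],0.58],[[0,0,0],[0,0,0.005],0.58],[[0,0,0],[0,0,0.005],0.58],[[0,0,0],[0,0,0.005],0.58],[[0,0,0],[0,0,0.005],0.58],[[0,0,0],[0,0,0.005],0.58]]' && python3 -m jog '[[[0,0,0],[0,0,0.005],0.58],[[0,0,0],[0,0,0.005],0.58],[[0,0,0],[0,0,0.005],0.58],[[0,0,0],[0,0,0.004],0.58],[[0,0,0],[0,0,0.003],0.58],[[0,0,0],[0,0,0.002],0.58],[[0,0,0],[0,0,0.001],0.58],[[0,0,0],[0,0,0],0.58]]' && python3 -c "
from pot import *
plan([571.2,34,18],[.22,.975]); print(manip.observe()['opening'])
f=grab('side','side5.png');g=grab('top','top5.png')
cv2.imwrite('pics/c6.png',np.hstack([cv2.resize(g['pixels'][205:305,270:370,::-1],(400,400)),cv2.resize(f['pixels'][210:330,250:370,::-1],(400,400))]))"
```

```text
time_s: 9.25
eef_pos: [565.2, 7.3, 17.3]
eef_rot: [-1.044, 1.306, 1.044]
contact_force: [0.0, -1.1, 0.5]
opening: 51.0
time_s: 9.92
eef_pos: [570.6, 31.2, 17.3]
eef_rot: [-1.044, 1.306, 1.044]
contact_force: [-0.8, 0.3, -0.0]
opening: 50.8
pos [570.6  31.2  17.3] axes
 [[ 0.    -0.976  0.22 ]
 [ 0.     0.22   0.976]
 [-1.     0.     0.   ]] 
turn [ 0.0003  0.     -0.    ] shift before turn [-0.7 -0.   2.8] after turn [-0.7 -0.   2.8]
50.823231184275286
```

View pics/c6.png

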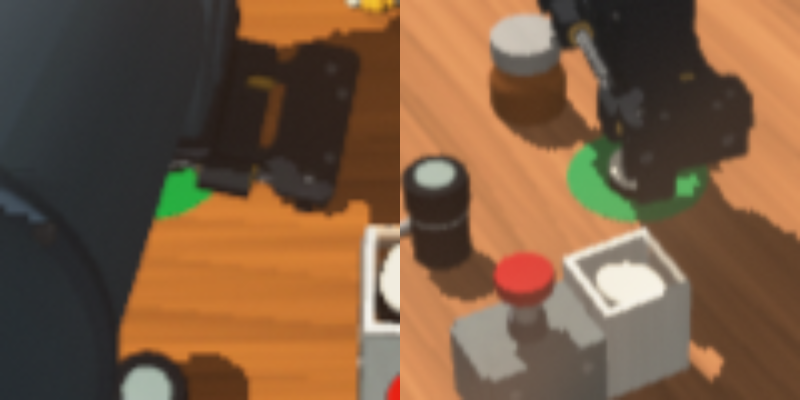

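The side crop shows the pot between the fingers on the mat, white at about (620,170). I give it 3 mm more, ease back 6 mm, lift and look.

```bash
python3 -m jog '[[[0,0,0],[0,0,0.001],0.58],[[0,0,0],[0,0,0.0015],0.58],[[0,0,0],[0,0,0.0005],0.58],[[0,0,0],[0,0,0],0.58],[[0,0,0],[0,0,-0.002],0.58],[[0,0,0],[0,0,-0.004],0.58],[[0,0,0],[0,0,-0.001],0.58],[[0,0,0],[0,0,0],0.58]]' && python3 -m jog '[[[0,0,0],[-0.008,0,0],0.58],[[0,0,0],[-0.015,0,0],0.58],[[0,0,0],[-0.025,0,0],0.58],[[0,0,0],[-0.035,0,0],0.58],[[0,0,0],[-0.04,0,0],0.58],[[0,0,0],[-0.04,0,0],0.58],[[0,0,0],[-0.02,-0.02,0.03],0.58],[[0,0,0],[0,-0.01,0.04],0.58]]' && python3 -m jog '[[[0,0,0],[0,0,0.04],0.58],[[0,0,0],[0,0,0.04],0.58],[[0,0,0],[0,0,0.04],0.58],[[0,0,0],[0,0,0.04],0.58],[[0,0,0],[0,0,0.03],0.58],[[0,0,0],[0,0,0],0.58]]' && python3 -c "
from pot import *
f=grab('side','side6.png');g=grab('top','top6.png')
pot(g,(270,205,370,262));pot(f,(295,245,350,285))
for i,z in((g,'top'),(f,'side')):
  h=cv2.cvtColor(i['pixels'],cv2.COLOR_RGB2HSV); m=cv2.inRange(h,(45,80,40),(80,255,255)); c=max(cv2.findContours(m,0,2)[0],key=cv2.contourArea); e=cv2.fitEllipse(cv2.convexHull(c)); print(z,'mat',e,onz(i,[e[0]],0.5).round(1))
cv2.imwrite('pics/c7.png',np.hstack([cv2.resize(g['pixels'][205:305,270:370,::-1],(400,400)),cv2.resize(f['pixels'][210:330,250:370,::-1],(400,400))]))"
```

```text
time_s: 10.68
eef_pos: [569.5, 26.3, 17.3]
eef_rot: [-1.044, 1.307, 1.043]
contact_force: [-0.5, -0.2, -0.2]
opening: 51.2
time_s: 11.35
eef_pos: [618.5, 84.9, 207.6]
eef_rot: [-1.043, 1.301, 1.032]
contact_force: [1.7, -1.1, 0.1]
opening: 51.3
time_s: 11.85
eef_pos: [654.8, 284.0, 200.2]
eef_rot: [-1.047, 1.299, 1.055]
contact_force: [-0.9, 0.0, 0.2]
opening: 51.1
[307.8 237.3] [29, 23, 19, 19, 256] [567.9  24.2  14. ]
[320.2 257.4] [17, 7, 18, 12, 161] [568.9  27.2  14. ]
top mat ((307.17425537109375, 238.22906494140625), (41.605831146240234, 42.48853302001953), 88.20162200927734) [[5.687e+02 2.590e+01 5.000e-01]]
side mat ((320.39312744140625, 262.3429870605469), (26.194494247436523, 41.054927825927734), 89.0738525390625) [[5.698e+02 2.780e+01 5.000e-01]]
```

View pics/c7.png

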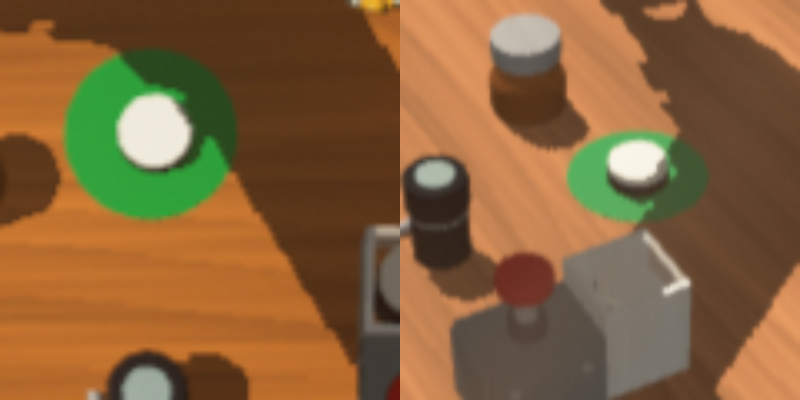

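View pics/top6.png

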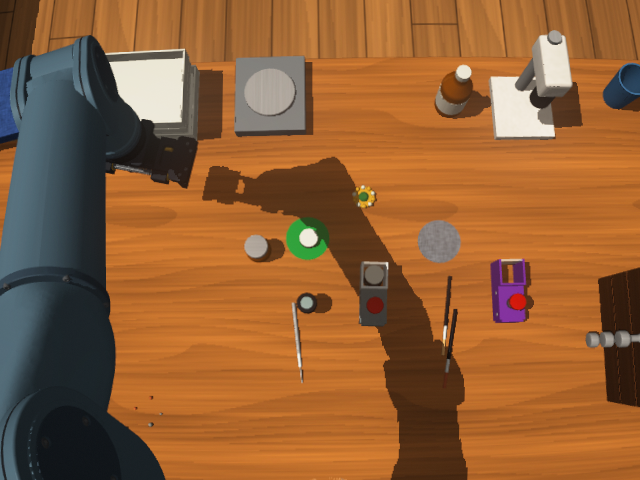

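The pot stands upright at the mat's centre: top (308,237) against the mat's (307,238). The bystanders are at the pixels they started from, so I hand in.

```bash
python3 -m jog '[[[0,0,0],[0,0,0],0.58],[[0,0,0],[0,0,0],0.58],[[0,0,0],[0,0,0],0.58]]' && python3 -c "
from h import *
print(manip.finish_job())"
```

```text
time_s: 12.2
eef_pos: [656.4, 272.2, 200.8]
eef_rot: [-1.043, 1.307, 1.042]
contact_force: [-0.2, -0.3, 0.3]
opening: 50.9
the job is handed in; nothing more can be done
None
```

The job is done and handed in at 12.2 s of the 53 s allowed. I pressed the grey dispenser's plunger once, down to its stop, and let it come back up. One pot slid out, and I pushed it along the bench with one fingertip, with the jaws open around it, onto the green mat.

**Pot on the mat:** The last pictures show it upright and close to the mat's centre: within about 2 mm in the top view and about 1 mm in the side view. The mat leaves 24 mm to spare all round.

**Everything else:** The plunger is back up and the column still holds its pots, though I could only see the top one. The bystanders look unmoved by eye. The arm was clear, with about 0 N at the tool.

**What stood out:**
- **Press force:** the fingertips reached about 40 N at the stop. The 40 N limit is for the arm and the gripper's body, and only the fingertips should have been touching the cap.
- **Camera disagreement:** the two views differ by about 2–3 mm, in line with their calibration.
- **Hidden push:** the hand blocked the pot from both cameras midway through the push, so I checked it only near the end and after lifting clear.

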